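# Close a heater's fuel tank with its click-stop cap

## Task

Close the heater's fuel tank: pick up the black filler cap from the bench, feel for the two notches of the filler neck with a light push (do not ram it) until the cap's lugs drop through, then turn it clockwise, all the way to the stop and on until its ratchet slips with at least two clicks and not more than four. Let go of the cap and leave the other things on the bench where they are.

Things in the scene. Friction and masses are not known exactly. Their poses are not given: they have to be found in the camera images.
- cap_bar (a point): Centre of the black filler cap's grip bar: 60 mm long (x axis), 14 mm thick (y), 26 mm high, on a round shoulder 70 mm across. Point lies 13 mm below the bar's top, 12.5 mm above the shoulder, 45.5 mm above the plug's foot. The cap (59 mm tall, 110 g) stands upright on its plug on the bench, z up. The two lugs of the plug lie below the bar's two ends, so a half turn makes no difference.
- bar_end (a point): Point on the bar 28 mm from its middle along x. Handle and plug are joined by a ratchet that carries the plug along up to about 0.35 N m; then the handle slips on clockwise in clicks of 20 degrees, the torque climbing to that and falling to nothing at each. It does not slip backwards. In cap_plug's axes this point lies on +x before any click, then 20 degrees nearer -y per click.
- cap_plug (a point): On the plug's axis at its lugs' upper faces, 12 mm above the foot, 33.5 mm below cap_bar; x to a lug, z up. Plug 40 mm across, foot chamfered 4 mm. Two opposite lugs 10 mm wide, 4 mm thick (underside 8 mm above the foot), reaching 26 mm from the axis. Above them a sprung rubber seal, 58 mm across, underside 5 mm above this point when free, gives up to 6 mm (4 N, then 2 N more per mm).
- filler (a point): Centre of the filler neck's upper rim, axes as the tank's, z up (64 mm across, 30 mm tall, 138 mm above the bench). The lip has a 44 mm hole and two opposite notches for the lugs, 42 degrees wide, seen from above; their line lies anywhere within 0.45 rad of this x axis. Lugs resting on the lip: cap_plug 4 mm above this point; dropped through, seal touching: 5 mm below.
- tank: White plastic fuel tank 190 (x) by 280 (y) by 108 mm high, fixed to the bench, origin at the centre of its underside; the neck stands 60 mm towards -y. From the notches a ramp under the lip draws the turning cap 3 mm down to a stop 65 degrees on (cap_plug about 7.5 mm below the rim) at under 0.15 N m; there the ratchet slips. A half-turned cap stays put when let go.
- pump_mid (a point): Bystander: fuel metering pump, a metal cylinder lying on the bench, 146 mm long with its nozzles, 42 mm high; the point is the middle of its body.
- screwdriver: Bystander: screwdriver 190 mm long lying on the bench; origin at its middle, on the bench.
Not all that is in view belongs to the job. What is meant by the part that bears cap_bar is not purple, and is the smaller of those in its own colour.

How it is judged:
By the outcome, as a careful person would: the job done as asked, in the order asked, and still so for the second after the job is handed in, with the robot touching nothing.
It also fails if it takes over 67 s, if anything falls off the work surface, if the arm or the gripper's body presses on something with over 40 N, if the wrist force passes 120 N, or if a joint passes its speed limit or range.

## Robot

A 6-joint arm with a two-finger parallel gripper is mounted at the origin on the work surface. World frame = base frame: x ahead of the robot, y to its left, z up, the work surface at z = 0. Lengths are in mm, angles in rad, forces in N, time in s.
With the tool pointing down it reaches from about 250 to 850 mm from the base axis. Payload 12.5 kg.
Tool frame: the origin (TCP) lies midway between the tips of the shut fingers; the grasp point (between the pads) lies grasp_offset behind it (grasp_offset is the distance from the TCP to the grasp point, in mm); z points along the fingers, y is the line along which they close (so a half turn about z gives the same grasp; the last joint's range is limited). The gripper opens to 93 mm and grips with 3 to 60 N. Pads are 15 mm wide; open, the fingers measure 128 mm over their backs; the gripper's body (75 mm by 188 mm) begins 65 mm behind the grasp point.
Start: joints at [-1.386, 0.351, 1.652, -0, 1.139, -0.085], TCP at [146.616, -530.083, 218.633] pointing down, gripper open.
Joint ranges: [-2.75, 2.75], [-0.79, 2.1], [0.01, 2.65], [-1.57, 4.71], [0.07, 3.14], [-2.87, 2.87]. Speed limits (rad/s): [2.22, 2.22, 2.79, 3.14, 3.14, 3.14].

## Interface

Orientations are given as [roll, pitch, yaw] about the fixed x, y, z axes, in that order (R = Rz(yaw) Ry(pitch) Rx(roll)).
In Python, from plant import sense, camera, finish_job, grasp_offset gives the robot as it stands.
- The arm moves only by the shell command python3 -m jog 'ROWS' [OPENING] [FORCE]. ROWS is JSON, a list of rows, each a list of 6 numbers: the shift along the tool's x, y, z in mm, then the turn, a rotation vector about the tool's x, y, z in degrees. A call has 1 to 12 rows; each row is the pose to reach, as a shift and turn from the pose commanded when the call began, along the tool's axes at that moment; what a row does not reach only later rows make up. A row lasts 1/10 s, in which the tool goes at most 50 mm and 8.59 degrees, less where a joint would pass 70% of its speed; a pose out of reach is approached as far as the arm can. A call with a gripper value outside its range is refused whole. OPENING is the opening, from 0 (shut) to 1 (fully open), set as the call begins (- or left out, the last holds). The fingers move at their own pace and stop on an object; FORCE is the grip in N (left out, the last holds). Time passes only in rows, so rows that repeat a pose let the fingers close. It gives the time, the measured TCP pose, the force, the opening and the grip force at its end, in the units of the state.
- sense(): the state, without advancing time (a new reading comes with each control period).
- camera(name): name is "scene" or "top" or "wrist"; returns a dict with "pixels" (420x560x3 uint8, red, green, blue), "range_z" (420x560 float32, mm along the optical axis (not along the pixel's ray), 0 where there is no reading), "mtx" (3x3 intrinsics, pixels), "pose" (4x4, takes a point from camera to world coordinates). Camera axes: x right, y up, looking along -z (the intrinsics and any distortion apply to the point x, -y, -z); pixel columns grow to the right and rows downward; lengths in mm; the calibration is good to about 2 mm. The wrist camera is an equidistant fisheye: a pixel r from the principal point sees the ray r / f radians off the axis. A picture is of the moment at which its call begins.
- finish_job(): hands the job in; it is judged then, once.
The state is a dict: "time_s": time; "qpos": joint angles; "qd": joint speeds; "joint_efforts": joint torques, N m; "tool_pos": TCP position; "tool_rot": TCP orientation; "wrist_force": force on the tool from outside, world axes, zero at the start; "ft_torque": the same for the moment, N m; "opening": finger opening in mm; "grasp_force": force on a finger pad.
Only numpy, scipy, OpenCV 4.12 (cv2) and the standard library are available. Lean on these libraries where they do the work, as an engineer would, in place of code of your own. Each camera call takes 0.05 s, during which the arm holds its last target. There are 200 camera calls.

## Working session

There is one attempt and no reset: what is moved stays moved. The work goes in short steps, Python scripts to look and compute and a shell command to move; the robot and the scene stay as the last step left them, time stands still between calls to the robot, and variables do not carry over. Pictures are saved under pics/ and viewed, at most 10 in all, crops included, and the job is handed in when it is done.

```bash
ls; mkdir -p pics
cat > h.py <<'E'
import numpy as np, cv2, json
from plant import sense, camera, finish_job, grasp_offset
from scipy.spatial.transform import Rotation as R
def shot(name,fn):
    c=camera(name); np.savez('pics/'+fn+'.npz',**{k:np.asarray(v) for k,v in c.items()})
    cv2.imwrite('pics/'+fn+'.png',c['pixels'][:,:,::-1]); return c
def load(fn): return dict(np.load('pics/'+fn+'.npz'))
def cloud(c):
    # pinhole cams: world points HxWx3
    z=c['range_z'].astype(float); h,w=z.shape; u,v=np.meshgrid(np.arange(w),np.arange(h)); K=c['mtx']
    P=np.stack([(u-K[0,2])/K[0,0]*z,-(v-K[1,2])/K[1,1]*z,-z],-1)
    return P@c['pose'][:3,:3].T+c['pose'][:3,3]
E
python3 - <<'E'
from h import *
print(grasp_offset, sense())
a=shot('top','top0'); b=shot('scene','sc0')
for c in(a,b): print([ (k,v.round(3).tolist()) for k,v in c.items() if k in('mtx','pose')],[k for k in c])
cv2.imwrite('pics/both0.png',np.hstack([cv2.resize(c['pixels'][:,:,::-1],(560,420)) for c in (a,)]))
E
```

```text
pics
18.8 {'time_s': 0.0, 'qpos': array([-1.38561326e+00,  3.51255087e-01,  1.65241522e+00, -2.78265594e-06,
        1.13907807e+00, -8.46448122e-02]), 'qd': array([ 0.00187224, -0.00153551,  0.00104678,  0.0006759 ,  0.00019749,
        0.00051995]), 'joint_efforts': array([ 5.56104842e-04, -4.97325146e+01, -2.85261476e+01,  6.99422951e-02,
        2.56273389e-02, -8.34222215e-05]), 'tool_pos': array([ 146.54921916, -529.76794906,  218.09446893]), 'tool_rot': array([-3.14044085e+00, -9.51921999e-05,  2.69828990e-01]), 'wrist_force': array([ 0.12104563,  0.00842413, -0.51429769]), 'ft_torque': array([-0.02440787, -0.04271278, -0.00128327]), 'grasp_force': 0.0, 'opening': 93.01297598388388}
[('mtx', [[544.942, 0.0, 276.225], [0.0, 544.942, 203.104], [0.0, 0.0, 1.0]]), ('pose', [[-0.008, 0.991, -0.133, 398.871], [-1.0, -0.009, -0.007, -135.899], [-0.008, 0.133, 0.991, 1159.216], [0.0, 0.0, 0.0, 1.0]])] ['pixels', 'range_z', 'mtx', 'pose']
[('mtx', [[388.805, 0.0, 280.643], [0.0, 388.805, 200.693], [0.0, 0.0, 1.0]]), ('pose', [[-0.56, -0.609, 0.562, 1053.585], [0.828, -0.395, 0.397, 244.9], [-0.019, 0.688, 0.725, 787.983], [0.0, 0.0, 0.0, 1.0]])] ['pixels', 'range_z', 'mtx', 'pose']
```

View pics/top0.png

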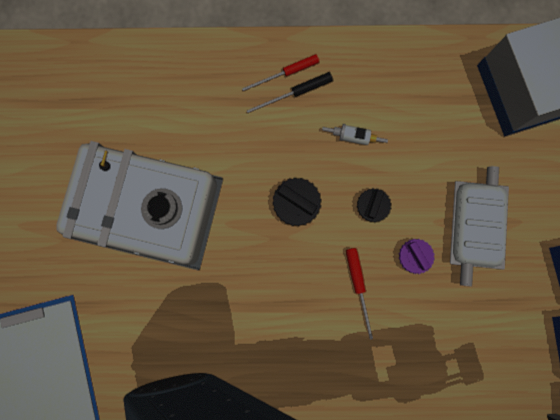

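View pics/sc0.png

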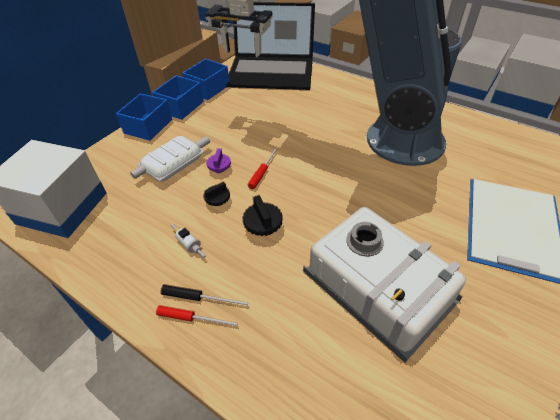

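The small black cap is at top (374,205) / scene (217,194). The larger black decoy is at (297,202), the purple one at (416,256), and the filler neck at top (160,208) / scene (366,237). Next I measure them from both views' depth.

Run:
```python
from h import *
for fn in('top0','sc0'):
    c=load(fn);P=cloud(c);px=c['pixels'].astype(int)
    dark=(px.max(-1)<75)
    if fn=='top0': seeds=dict(cap=(374,205,25),big=(297,202,32),neck=(160,208,26))
    else: seeds=dict(cap=(217,194,20),neck=(366,237,25))
    for n,(u,v,r) in seeds.items():
        sl=np.s_[v-r:v+r,u-r:u+r]; Q=P[sl].reshape(-1,3); 
        zs=Q[:,2]; print(fn,n,'z pct',np.percentile(zs,[1,10,50,80,90,95,99]).round(1))
        for lo,hi in ([(50,65),(26,40),(15,65)] if n!='neck' else [(128,146)]):
            S=Q[(zs>lo)&(zs<hi)]
            if len(S)<10: continue
            rr=cv2.minAreaRect(S[:,:2].astype(np.float32)); 
            C=np.cov(S[:,:2].T);w,V=np.linalg.eigh(C)
            print('  ',lo,hi,len(S),S.mean(0).round(1),'rect',np.round(rr[0],1),np.round(rr[1],1),round(rr[2],1),'ax',np.degrees(np.arctan2(V[1,1],V[0,1])).round(1))
    # tank top
    T=P[(P[...,2]>95)&(P[...,2]<125)&(P[...,1]>0)&(P[...,0]>200)&(P[...,0]<700)]
    rr=cv2.minAreaRect(T[:,:2].astype(np.float32));print('tank',len(T),rr,np.median(T[:,2]))
c=load('top0');cv2.imwrite('pics/z0.png',np.hstack([cv2.resize(c['pixels'][208-40:208+40,160-40:160+40,::-1],(400,400),interpolation=2)*1,cv2.resize(c['pixels'][205-40:205+40,374-40:374+40,::-1],(400,400),interpolation=2)]))
```

```text
top0 cap z pct [-4.5 -2.4  1.7 33.5 38.2 58.1 61.6]
   50 65 215 [ 543.6 -331.5   58.2] rect [ 544. -332.] [14.4 59.9] 70.0 ax 160.3
   26 40 685 [ 542.9 -330.8   32.9] rect [ 544.5 -331.6] [71.4 70.6] 9.7 ax 68.6
   15 65 940 [ 542.7 -330.3   38.7] rect [ 544.5 -331.6] [71.4 70.6] 9.7 ax 88.1
top0 big z pct [-4.7 -2.2  2.9 47.8 79.  82.9 85.2]
   50 65 94 [ 546.4 -169.5   54.2] rect [ 546.6 -171.8] [74.5 88.5] 32.0 ax 83.2
   26 40 23 [ 516.  -163.8   35.1] rect [ 524.8 -165.7] [99.6 48.3] 78.8 ax 86.4
   15 65 1414 [ 548.7 -170.1   46.5] rect [ 550.7 -171.2] [ 99.4 100. ] 89.5 ax 146.2
top0 neck z pct [103.6 106.  110.5 117.6 136.8 138.7 140.7]
   128 146 471 [530.1  92.9 136.9] rect [530.8  93.9] [64.4 63.8] 2.5 ax 71.3
tank 12239 ((544.7260131835938, 151.4405975341797), (275.46832275390625, 195.4689483642578), 75.48928833007812) 106.85070485442952
sc0 cap z pct [-2.3 -0.7  1.7 33.8 46.  58.4 61.5]
   50 65 131 [ 543.9 -330.2   57.8] rect [ 542.7 -330.5] [17.4 58.8] 73.5 ax 160.7
   26 40 267 [ 550.5 -319.5   33.4] rect [ 545.6 -330.6] [66.8 72.8] 20.2 ax 145.6
   15 65 481 [ 548.7 -323.    41. ] rect [ 545.6 -330.6] [66.8 72.8] 20.2 ax 153.9
sc0 neck z pct [ -0.7 102.6 109.7 120.8 137.4 138.8 140.3]
   128 146 393 [532.7  96.1 137.1] rect [529.   93.9] [65.3 63.6] 20.7 ax -153.7
tank 9320 ((544.1644287109375, 152.93711853027344), (275.935546875, 196.13623046875), 75.91493225097656) 108.25965609518278
```

View pics/z0.png

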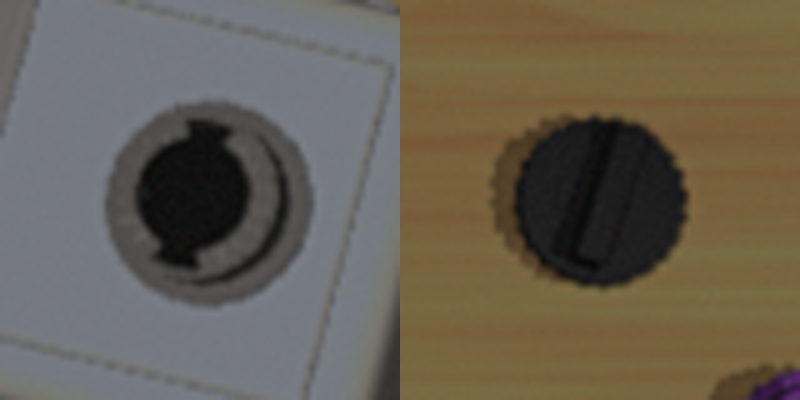

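Crops: the left one shows the neck hole centred near (193,192), with notches at (208,130) and (178,255). The right one shows the cap's bar from (625,130) to (580,262), at about -19.5° in world. I'll move above the cap with a half-turned yaw of 160.5°, which leaves joint 6 room for the clockwise turn, and work out the hole centre offline.

```bash
python3 -m jog '[[220,-40,60,0,0,-70],[436,-85,60,0,0,-145],[436,-85,60,0,0,-145],[436,-85,60,0,0,-145],[436,-85,60,0,0,-145],[436,-85,60,0,0,-145],[436,-85,60,0,0,-145],[436,-85,60,0,0,-145],[436,-85,60,0,0,-145],[436,-85,60,0,0,-145],[436,-85,60,0,0,-145],[436,-85,60,0,0,-145]]' 1 20
python3 - <<'E'
from h import *
c=load('top0');P=cloud(c);px=c['pixels'].astype(int);K=c['mtx'];T=c['pose']
u0,v0,r=160,208,24
v,u=np.mgrid[v0-r:v0+r,u0-r:u0+r]
d=np.stack([(u-K[0,2])/K[0,0],-(v-K[1,2])/K[1,1],-np.ones_like(u,float)],-1)@T[:3,:3].T
X=T[:3,3]+d*((138-T[2,3])/d[...,2])[...,None]
g=px[v,u].max(-1)
z=P[v,u,2]
m=(g<45); n,l,st,ce=cv2.connectedComponentsWithStats(m.astype(np.uint8)); k=1+np.argmax(st[1:,4]); S=X[l==k][:,:2]
(cx,cy),rad=cv2.minEnclosingCircle(S.astype(np.float32)); print('hole',len(S),S.mean(0),(cx,cy),rad)
q=S-np.array([cx,cy]);R_=np.hypot(*q.T)
for cc in [(cx,cy),S.mean(0)]:
    q=S-np.array(cc);R_=np.hypot(*q.T);s=q[R_>23.5];a=np.arctan2(s[:,1],s[:,0]);print(len(s),np.degrees(np.angle(np.exp(2j*a).mean())/2),np.degrees(a).round())
E
```

```text
time_s: 1.3
tool_pos: [544.3, -331.4, 158.0]
tool_rot: [-3.141, -0.001, 2.077]
wrist_force: [-0.3, 0.7, 0.4]
opening: 92.9
grasp_force: 0.0
hole 450 [531.57381852  94.85921754] (531.4443359375, 93.19178771972656) 27.861648559570312
43 -12.86893068584974 [   5.    1.   -3.   -7.    5.    1.   -3.   -8.  -12.  -16.  -20.  -23.
    5.    1.   -4.   -8.  -13.  -17.  -21.  -25.  -23.  148.  146.  150.
  154.  158.  149.  152.  156.  160.  164.  168.  173.  177.  157.  161.
  165.  169.  173.  177. -179.  174.  178.]
41 -12.29211833555304 [   1.   -3.   -7.  -10.    1.   -3.   -7.  -11.  -15.  -19.  -23.  -27.
    1.   -3.   -8.  -12.  -17.  -21.  -25.  -28.  -27.  150.  154.  158.
  152.  155.  159.  163.  168.  172.  176. -179.  161.  165.  169.  173.
  177. -179. -175.  177. -179.]
```

```bash
python3 -m jog '[[0,0,30,0,0,-41.5],[0,0,30,0,0,-41.5],[0,0,30,0,0,-41.5],[0,0,30,0,0,-41.5],[0,0,30,0,0,-41.5],[0,0,30,0,0,-41.5],[0,0,30,0,0,-41.5]]'
python3 - <<'E'
from h import *
c=shot('wrist','w1');print(c['mtx'],c['pose'].round(3));print(sense()['tool_pos'],sense()['tool_rot'])
E
```

```text
time_s: 2.0
tool_pos: [544.1, -331.9, 128.4]
tool_rot: [3.141, -0.0, 2.79]
wrist_force: [0.4, -1.0, -1.0]
opening: 93.0
grasp_force: 0.0
[[325.1922621    0.         282.1491591 ]
 [  0.         325.1922621  208.12853892]
 [  0.           0.           1.        ]] [[ 3.43000e-01 -9.04000e-01 -2.54000e-01  4.73844e+02]
 [ 9.39000e-01  3.31000e-01  9.20000e-02 -3.05945e+02]
 [ 0.00000e+00 -2.70000e-01  9.63000e-01  2.95023e+02]
 [ 0.00000e+00  0.00000e+00  0.00000e+00  1.00000e+00]]
[ 544.10178708 -331.86764788  128.44081019] [ 3.14146318e+00 -3.49814495e-04  2.79067287e+00]
```

View pics/w1.png

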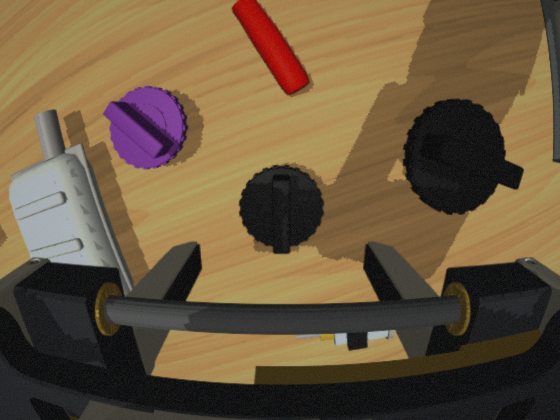

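The wrist view shows the bar upright, columns 273–290 at rows 175–252, centred between the fingers. A quick fisheye-depth check comes next, then descend.

```bash
cat >> h.py <<'E'
def fcloud(c):
    z=c['range_z'].astype(float); h,w=z.shape; u,v=np.meshgrid(np.arange(w),np.arange(h)); K=c['mtx']
    a=(u-K[0,2])/K[0,0]; b=(v-K[1,2])/K[1,1]; th=np.hypot(a,b)+1e-9; s=np.tan(th)/th
    P=np.stack([a*s*z,-b*s*z,-z],-1)
    return P@c['pose'][:3,:3].T+c['pose'][:3,3]
E
python3 - <<'E'
from h import *
c=load('w1');P=fcloud(c)[165:262,235:330].reshape(-1,3)
for lo,hi in((52,66),(27,40)):
    S=P[(P[:,2]>lo)&(P[:,2]<hi)];print(len(S),S.mean(0).round(1),cv2.minAreaRect(S[:,:2].astype(np.float32)))
E
python3 -m jog '[[0,0,50,0,0,0],[0,0,85,0,0,0],[0,0,91,0,0,0],[0,0,91,0,0,0]]'
```

```text
1379 [ 541.3 -331.2   59.4] ((542.96533203125, -331.95465087890625), (13.767195701599121, 59.52058792114258), 70.22193908691406)
4038 [ 540.4 -331.3   33.7] ((541.9396362304688, -331.7642822265625), (71.31289672851562, 69.52802276611328), 69.76815032958984)
time_s: 2.45
tool_pos: [544.0, -331.8, 37.4]
tool_rot: [3.141, -0.001, 2.793]
wrist_force: [0.7, -0.6, 0.5]
opening: 93.3
grasp_force: 0.0
```

```bash
python3 -m jog '[[0,0,0,0,0,0],[0,0,0,0,0,0],[0,0,0,0,0,0],[0,0,0,0,0,0],[0,0,0,0,0,0],[0,0,0,0,0,0],[0,0,0,0,0,0],[0,0,0,0,0,0]]' 0 50 
python3 -m jog '[[0,0,-10,0,0,0],[0,0,-60,0,0,0],[0,0,-110,0,0,0],[0,0,-160,0,0,0],[0,0,-190,0,0,0],[0,0,-190,0,0,0],[0,0,-190,0,0,0]]'
```

```text
time_s: 3.25
tool_pos: [544.2, -332.0, 37.6]
tool_rot: [3.142, -0.0, 2.794]
wrist_force: [-0.0, 0.1, 0.8]
opening: 33.5
grasp_force: 0.0
time_s: 3.95
tool_pos: [544.1, -331.9, 228.3]
tool_rot: [-3.141, 0.001, 2.794]
wrist_force: [-0.8, 1.0, 0.1]
opening: 0.6
grasp_force: 0.0
```

The fingers had not finished closing when I lifted. I'll reopen, go back and look.

```bash
python3 -m jog '[[0,0,50,0,0,0],[0,0,90,0,0,0],[0,0,90,0,0,0],[0,0,90,0,0,0],[0,0,90,0,0,0],[0,0,90,0,0,0]]' 0.6 50
python3 - <<'E'
from h import *
c=shot('wrist','w2');P=fcloud(c)[140:290,200:360].reshape(-1,3)
for lo,hi in((52,66),(27,40)):
    S=P[(P[:,2]>lo)&(P[:,2]<hi)];print(len(S),S.mean(0).round(1),cv2.minAreaRect(S[:,:2].astype(np.float32)))
s=sense();print(s['tool_pos'],s['tool_rot'],s['opening'])
E
```

```text
time_s: 4.55
tool_pos: [544.9, -332.5, 139.6]
tool_rot: [-3.141, 0.003, 2.794]
wrist_force: [0.2, 0.6, 0.1]
opening: 44.1
grasp_force: 0.0
1263 [ 541.3 -331.2   59.4] ((542.9191284179688, -331.9754943847656), (13.617087364196777, 59.36698532104492), 70.4158935546875)
3815 [ 540.9 -331.4   33.7] ((542.2830810546875, -331.99090576171875), (71.5835189819336, 70.17974853515625), 70.54625701904297)
[ 544.83715846 -332.38242355  139.38678099] [-3.14088155e+00  2.52839622e-03  2.79415820e+00] 47.962277506879936
```

The cap has not moved. Descend 100 mm, close, and wait for the grip.

```bash
python3 -m jog '[[0,0,50,0,0,0],[0,0,90,0,0,0],[0,0,100,0,0,0],[0,0,100,0,0,0],[0,0,100,0,0,0]]'
python3 -m jog '[[0,0,0,0,0,0],[0,0,0,0,0,0],[0,0,0,0,0,0],[0,0,0,0,0,0],[0,0,0,0,0,0],[0,0,0,0,0,0],[0,0,0,0,0,0],[0,0,0,0,0,0],[0,0,0,0,0,0]]' 0 50
```

```text
time_s: 5.1
tool_pos: [545.3, -332.7, 39.9]
tool_rot: [-3.141, 0.003, 2.794]
wrist_force: [-0.1, -0.6, 0.9]
opening: 55.8
grasp_force: 0.0
time_s: 6.0
tool_pos: [544.2, -331.9, 37.6]
tool_rot: [3.142, -0.0, 2.794]
wrist_force: [-0.4, -0.9, -0.3]
opening: 13.7
grasp_force: 50.0
```

Gripped: opening 13.7 mm, force 50 N. Lift and carry over to the neck.

```bash
python3 -m jog '[[0,0,-20,0,0,0],[0,0,-60,0,0,0],[0,0,-110,0,0,0],[0,0,-150,0,0,0],[20,50,-180,0,0,0],[38,96,-180,0,0,-2],[56,142,-180,0,0,-4],[75,188,-180,0,0,-6],[93,234,-180,0,0,-7.4],[111,280,-180,0,0,-7.4],[129,326,-180,0,0,-7.4],[145,366,-180,0,0,-7.4]]'
python3 -m jog '[[10,26,0,0,0,0],[10,26,0,0,0,0],[10,26,0,0,0,0],[10,26,0,0,0,0]]'
python3 - <<'E'
from h import *
shot('scene','sc1');c=shot('wrist','w3');s=sense();print(s['tool_pos'],s['tool_rot'])
a=load('sc1')['pixels'][130:290,260:460,::-1]
cv2.imwrite('pics/c1.png',np.hstack([cv2.resize(a,(500,400)),cv2.resize(c['pixels'][150:350,200:350,::-1],(300,400))]))
E
```

```text
time_s: 7.2
tool_pos: [532.0, 63.3, 217.7]
tool_rot: [3.142, 0.0, 2.923]
wrist_force: [0.7, -0.3, -1.0]
opening: 13.4
grasp_force: 50.0
time_s: 7.6
tool_pos: [528.5, 88.0, 217.6]
tool_rot: [-3.141, -0.0, 2.923]
wrist_force: [0.7, 1.3, -2.1]
opening: 13.6
grasp_force: 50.0
[528.53405494  87.84186347 217.60915431] [-3.14149765e+00  3.28890323e-06  2.92178635e+00]
```

View pics/c1.png

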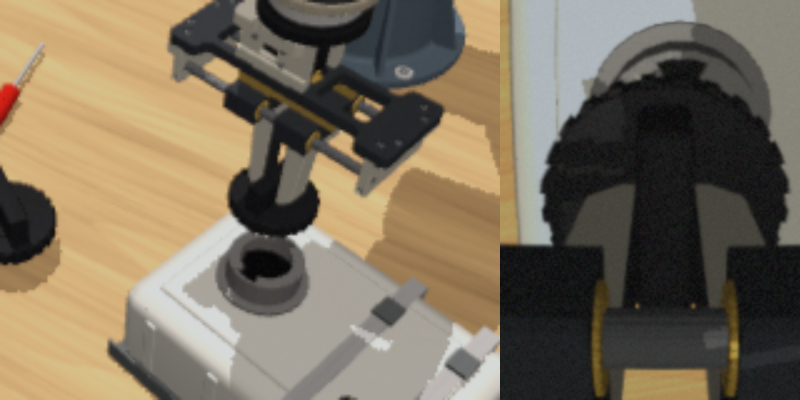

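The cap is held level above the neck. The wrist crop has the notch at (683,65), slightly right of the bar at 665, which agrees with the computed 6 mm offset. Correct this and lower gently.

```bash
python3 -m jog '[[-1,6.3,20,0,0,0],[-1,6.3,38,0,0,0],[-1,6.3,38,0,0,0],[-1,6.3,38,0,0,0]]'
python3 -m jog '[[0,0,2,0,0,0],[0,0,4,0,0,0],[0,0,6,0,0,0],[0,0,8,0,0,0],[0,0,8,0,0,0],[0,0,8,0,0,0]]'
```

```text
time_s: 8.1
tool_pos: [530.9, 94.3, 180.0]
tool_rot: [-3.142, -0.0, 2.922]
wrist_force: [1.2, -0.2, -0.6]
opening: 13.5
grasp_force: 50.0
time_s: 8.7
tool_pos: [530.7, 94.8, 171.6]
tool_rot: [-3.142, -0.0, 2.923]
wrist_force: [0.1, -0.3, -1.2]
opening: 13.8
grasp_force: 50.0
```

```bash
python3 -m jog '[[0,0,1,0,0,0],[0,0,2,0,0,0],[0,0,3,0,0,0],[0,0,4,0,0,0],[0,0,4,0,0,0],[0,0,4,0,0,0]]'
python3 -m jog '[[0,0,0.5,0,0,0],[0,0,1,0,0,0],[0,0,1.5,0,0,0],[0,0,1.5,0,0,0],[0,0,1.5,0,0,0]]'
```

```text
time_s: 9.3
tool_pos: [530.7, 94.8, 167.6]
tool_rot: [-3.142, -0.0, 2.923]
wrist_force: [0.3, -0.5, -1.3]
opening: 13.6
grasp_force: 50.0
time_s: 9.8
tool_pos: [530.7, 94.8, 166.1]
tool_rot: [-3.142, -0.0, 2.923]
wrist_force: [0.4, -0.9, -2.2]
opening: 13.3
grasp_force: 50.0
```

```bash
python3 -m jog '[[0,0,0.5,0,0,0],[0,0,1,0,0,0],[0,0,1.5,0,0,0],[0,0,2,0,0,0],[0,0,2,0,0,0]]'
python3 -m jog '[[0,0,0.5,0,0,0],[0,0,1,0,0,0],[0,0,1.5,0,0,0],[0,0,2,0,0,0],[0,0,2,0,0,0]]'
```

```text
time_s: 10.3
tool_pos: [530.7, 94.8, 164.1]
tool_rot: [-3.142, -0.0, 2.923]
wrist_force: [0.7, -0.3, -0.5]
opening: 13.7
grasp_force: 50.0
time_s: 10.8
tool_pos: [530.7, 94.8, 162.1]
tool_rot: [-3.142, -0.0, 2.923]
wrist_force: [0.2, 0.9, -1.2]
opening: 13.7
grasp_force: 50.0
```

```bash
python3 -m jog '[[0,0,0.5,0,0,0],[0,0,1,0,0,0],[0,0,1.5,0,0,0],[0,0,2,0,0,0],[0,0,2,0,0,0]]'
python3 -m jog '[[0,0,0.5,0,0,0],[0,0,1,0,0,0],[0,0,1.5,0,0,0],[0,0,2,0,0,0],[0,0,2,0,0,0]]'
```

```text
time_s: 11.3
tool_pos: [530.7, 94.8, 160.0]
tool_rot: [-3.142, -0.0, 2.923]
wrist_force: [-0.8, 1.0, -1.5]
opening: 13.6
grasp_force: 50.0
time_s: 11.8
tool_pos: [530.9, 94.8, 158.4]
tool_rot: [3.141, 0.0, 2.923]
wrist_force: [-0.9, -0.0, 3.6]
opening: 13.6
grasp_force: 50.0
```

The lugs are through and the seal touches at TCP z of about 158.5, as expected. Turn clockwise, following the ramp down, and watch the torque.

```bash
python3 -m jog '[[0,0,0.5,0,0,0],[0,0,0.8,0,0,3],[0,0,0.8,0,0,6],[0,0,0.8,0,0,10],[0,0,1,0,0,14],[0,0,1.2,0,0,18],[0,0,1.4,0,0,22],[0,0,1.6,0,0,26],[0,0,1.6,0,0,30],[0,0,1.6,0,0,30]]'
python3 -c "
from h import *
s=sense();print(s['ft_torque'],s['qpos'])"
```

```text
time_s: 12.8
tool_pos: [531.3, 94.9, 157.1]
tool_rot: [3.14, 0.001, 2.397]
wrist_force: [0.1, -0.1, 4.8]
opening: 13.7
grasp_force: 50.0
[ 0.0701151  -0.11763781 -0.00916493] [ 9.04145298e-02  4.04443154e-01  1.74060631e+00  1.31649213e-05
  9.94924887e-01 -7.36027091e-01]
```

```bash
python3 -m jog '[[0,0,0.1,0,0,4],[0,0,0.3,0,0,8],[0,0,0.5,0,0,12],[0,0,0.6,0,0,16],[0,0,0.8,0,0,20],[0,0,0.8,0,0,20]]'
python3 -c "
from h import *
s=sense();print(s['ft_torque'])"
python3 -m jog '[[0,0,0.1,0,0,2],[0,0,0.2,0,0,4],[0,0,0.2,0,0,6],[0,0,0.2,0,0,8],[0,0,0.2,0,0,8]]'
python3 -c "
from h import *
s=sense();print(s['ft_torque'])"
```

```text
time_s: 13.4
tool_pos: [531.3, 94.9, 156.4]
tool_rot: [3.14, 0.001, 2.048]
wrist_force: [-0.3, 0.2, 6.6]
opening: 13.7
grasp_force: 50.0
[-0.05873413 -0.08384693 -0.03377136]
time_s: 13.9
tool_pos: [531.1, 94.8, 156.1]
tool_rot: [3.14, 0.0, 1.91]
wrist_force: [-0.8, -0.6, 5.2]
opening: 13.6
grasp_force: 50.0
[-0.06002225  0.03064316  0.01020111]
```

```bash
t(){ python3 -c "
from h import *
s=sense();print('TAU',s['time_s'],s['ft_torque'][2].round(3),np.degrees(s['tool_rot'][2]).round(1),s['wrist_force'].round(1),s['tool_pos'].round(1))"; }
python3 -m jog '[[0,0,0,0,0,2],[0,0,0,0,0,4],[0,0,0,0,0,4]]' >/dev/null; t
python3 -m jog '[[0,0,0,0,0,2],[0,0,0,0,0,4],[0,0,0,0,0,4]]' >/dev/null; t
python3 -m jog '[[0,0,0,0,0,2],[0,0,0,0,0,4],[0,0,0,0,0,4]]' >/dev/null; t
python3 -m jog '[[0,0,0,0,0,2],[0,0,0,0,0,4],[0,0,0,0,0,4]]' >/dev/null; t
```

```text
TAU 14.2 0.061 105.4 [-1.  -0.1  6. ] [530.9  94.8 155.9]
TAU 14.5 0.131 101.5 [-4.1  0.1  6.7] [530.3  94.8 155.8]
TAU 14.8 0.286 97.5 [-5.8 -0.3  7. ] [530.   94.8 155.7]
TAU 15.1 0.066 93.5 [-3.6 -1.2  7.4] [530.2  94.8 155.7]
```

```bash
t(){ python3 -c "
from h import *
s=sense();print('TAU',s['time_s'],s['ft_torque'][2].round(3),np.degrees(s['tool_rot'][2]).round(1),s['wrist_force'].round(1),s['tool_pos'].round(1))"; }
python3 -m jog '[[0,0,0,0,0,2],[0,0,0,0,0,4],[0,0,0,0,0,4]]' >/dev/null; t
python3 -m jog '[[0,0,0,0,0,2],[0,0,0,0,0,4],[0,0,0,0,0,4]]' >/dev/null; t
python3 -m jog '[[0,0,0,0,0,2],[0,0,0,0,0,4],[0,0,0,0,0,4]]' >/dev/null; t
python3 -m jog '[[0,0,0,0,0,2],[0,0,0,0,0,4],[0,0,0,0,0,4]]' >/dev/null; t
python3 -m jog '[[0,0,0,0,0,2],[0,0,0,0,0,4],[0,0,0,0,0,4]]' >/dev/null; t
python3 -m jog '[[0,0,0,0,0,2],[0,0,0,0,0,4],[0,0,0,0,0,4]]' >/dev/null; t
```

```text
TAU 15.4 -0.082 89.5 [-1.2 -0.1  6.1] [530.8  94.8 156. ]
TAU 15.7 0.039 85.5 [-0.9 -0.7  5.3] [530.8  94.8 155.9]
TAU 16.0 0.096 81.5 [-4.5  0.1  7.2] [530.1  94.8 155.7]
TAU 16.3 0.291 77.5 [-7.6  0.5  8.6] [529.7  94.8 155.6]
TAU 16.6 0.038 73.5 [-4.  -1.   5.9] [530.   94.8 155.7]
TAU 16.9 0.097 69.5 [-2.6  0.1  7.1] [530.8  94.7 156. ]
```

Two clicks felt, with torque peaks at about 96° and 76°. I'll take one more for margin, to about 49°.

```bash
t(){ python3 -c "
from h import *
s=sense();print('TAU',s['time_s'],s['ft_torque'][2].round(3),np.degrees(s['tool_rot'][2]).round(1),s['wrist_force'].round(1),s['tool_pos'].round(1))"; }
python3 -m jog '[[0,0,0,0,0,2],[0,0,0,0,0,4],[0,0,0,0,0,4]]' >/dev/null; t
python3 -m jog '[[0,0,0,0,0,2],[0,0,0,0,0,4],[0,0,0,0,0,4]]' >/dev/null; t
python3 -m jog '[[0,0,0,0,0,2],[0,0,0,0,0,4],[0,0,0,0,0,4]]' >/dev/null; t
python3 -m jog '[[0,0,0,0,0,2],[0,0,0,0,0,4],[0,0,0,0,0,4]]' >/dev/null; t
python3 -m jog '[[0,0,0,0,0,2],[0,0,0,0,0,4],[0,0,0,0,0,4]]' >/dev/null; t
```

```text
TAU 17.2 0.045 65.5 [-1.3 -0.8  5.5] [530.7  94.8 155.8]
TAU 17.5 0.187 61.5 [-5.2 -0.2  6.4] [530.   94.8 155.7]
TAU 17.8 0.271 57.5 [-7.9 -0.4  9. ] [529.5  94.8 155.6]
TAU 18.1 0.083 53.5 [-4.8 -0.5  6.5] [529.9  94.8 155.6]
TAU 18.4 0.026 49.5 [-2.2  0.3  6.2] [530.7  94.8 155.9]
```

Three clicks done. Release, rise, and check.

```bash
python3 -m jog '[[0,0,0,0,0,0],[0,0,0,0,0,0],[0,0,0,0,0,0],[0,0,0,0,0,0],[0,0,0,0,0,0],[0,0,0,0,0,0],[0,0,0,0,0,0]]' 0.5 
python3 -m jog '[[0,0,-10,0,0,0],[0,0,-30,0,0,0],[0,0,-70,0,0,0],[0,0,-110,0,0,0],[0,0,-150,0,0,0],[0,0,-150,0,0,0],[0,0,-150,0,0,0]]'
python3 - <<'E'
from h import *
c=shot('scene','sc2');w=shot('wrist','w4')
P=fcloud(w).reshape(-1,3);P=P[(np.hypot(P[:,0]-531,P[:,1]-94)<45)]
for lo,hi in((165,190),(142,162)):
    S=P[(P[:,2]>lo)&(P[:,2]<hi)]
    if len(S)>5: print(len(S),np.median(S,0).round(1),cv2.minAreaRect(S[:,:2].astype(np.float32)))
a=c['pixels'][130:290,260:460,::-1]
cv2.imwrite('pics/c2.png',np.hstack([cv2.resize(a,(400,320)),cv2.resize(w['pixels'][:,:,::-1],(400,320))]))
E
```

```text
time_s: 19.1
tool_pos: [530.7, 94.8, 155.5]
tool_rot: [-3.142, 0.0, 0.864]
wrist_force: [0.2, -0.5, 0.3]
opening: 46.5
grasp_force: 0.0
time_s: 19.8
tool_pos: [530.8, 94.8, 306.4]
tool_rot: [3.14, -0.001, 0.864]
wrist_force: [-0.3, 0.7, -0.4]
opening: 46.6
grasp_force: 0.0
945 [532.6  97.1 178.3] ((531.779541015625, 95.81718444824219), (59.868160247802734, 13.89567756652832), 50.99123764038086)
2902 [534.   97.9 152.5] ((531.85498046875, 96.85545349121094), (70.319580078125, 71.578369140625), 52.43833541870117)
```

View pics/c2.png

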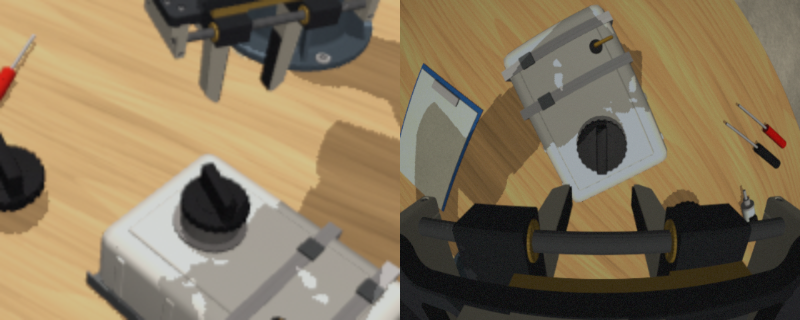

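The cap sits level and seated on the neck, at scene crop (214,203) and wrist crop (602,145). The gripper is clear and the other things have not moved. Handing in.

```bash
python3 -c "
from plant import finish_job
print(finish_job())"
```

```text
the job is handed in; nothing more can be done
None
```

The filler cap is seated in the neck, turned clockwise to the stop and on through three felt ratchet clicks, then released. The job was handed in at about 20 s, with no other object visibly moved; my first grasp closed too late and missed, without disturbing the cap.

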